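Fit the last press-fit foot of a bedside cabinet

ROBOT

A 6-joint arm with a two-finger parallel gripper is mounted at the origin on the work surface. World frame = base frame: x ahead of the robot, y to its left, z up, the work surface at z = 0. Lengths are in m, angles in degrees, forces in N, time in s.
With the tool pointing down it reaches from about 0.325 to 0.875 m from the base axis. Payload 4.4 kg.
Tool frame: the origin (TCP) lies at the very end of the fingers, on their centre line; the grasp point (between the pads) lies 19 mm behind it; z points along the fingers, x is the direction in which the jaws open and shut, and the axes are right-handed (so a half turn about z gives the same grasp; the last joint's range is limited). The gripper opens to 85 mm and grips with 20 to 120 N. Pads are 22 mm wide; open, the fingers measure 114 mm over their backs; the gripper's body (76 mm by 85 mm) begins 54 mm behind the grasp point. The pads swing forward as they close: fully open they stand 13 mm farther back than shut.
Start: joints at [-74.8, 11.837, 88.321, -0, 79.842, -8.623], TCP at [0.232, -0.526, 0.231] pointing down, gripper open.
Joint ranges: [-156.59, 156.59], [-49.26, 127.26], [12.9, 141.05], [-63.56, 243.56], [4.71, 150.69], [-161.64, 161.64]. Speed limits (degrees/s): [159.86, 159.86, 180, 180, 180, 180].

INTERFACE

Orientations are given as a 3x3 rotation matrix whose columns are the frame's x, y, z axes.
In Python, from bench import get_state, grab_frame, close_job, spot_in, trace, spot_point gives the robot as it stands.
- The arm moves only by the tool jog_arm, never from a script. Its argument "motion" is one flat list of numbers, 5 for each row, row after row: the opening in per cent of the stroke, from 0 (shut) to 100 (fully open), then the shift along the tool's x, y, z in m, then the turn about the tool's z in degrees. A call has 1 to 20 rows; each row is the pose to reach, as a shift and turn from the pose commanded when the call began, along the tool's axes at that moment; what a row does not reach only later rows make up. A row lasts 1/12 s, in which the tool goes at most 41.7 mm and 7.16 degrees, less where a joint would pass 70% of its speed; a pose out of reach is approached as far as the arm can. A call with a gripper value outside its range is refused whole. The fingers move at their own pace and stop on an object; "grip_force" is the grip in N (left out, the last holds). Time passes only in rows, so rows that repeat a pose let the fingers close. It gives the time, the measured TCP pose, the force and the opening at its end, in the units of the state.
- get_state(): the state, without advancing time (a new reading comes with each control period).
- grab_frame(name): name is "side" or "top"; returns a dict with "color" (480x640x3 uint8, red, green, blue), "vertical_fov" (degrees; the focal length in pixels is half the picture's height over the tangent of half this angle, whatever the lens; pixels are square), "cx", "cy" (the principal point, pixels), "world_from_camera" (4x4, takes a point from camera to world coordinates). Camera axes: x right, y down, z forward; pixel columns grow to the right and rows downward; lengths in m; the calibration is good to about 2 mm. A picture is of the moment at which its call begins. There is no depth.
- close_job(): hands the job in, once; it reports no verdict.
Trained networks look in the newest picture that a camera, given by its name, has taken for a name from the list of things; names that differ only in an ending like _2 or _b are one class to them, and where a whole thing is asked for, a point or a joint stands for the part that bears it (a point fixed in the world has none). Each returns a list of dicts, best first, with "conf" (0 to 1); they miss things now and then, are a little off and sometimes report something else, mostly with a low value. They report only what shows in the picture. A call takes as long as a camera call. They do not tell look-alikes from the thing itself.
- spot_in(label, camera): "bbox" ([centre column, centre row, width, height] in pixels, round what is visible of it).
- trace(label, camera): "pixels" (480x640 bool, what is visible of it) and "bbox" ([centre column, centre row, width, height] in pixels, round what is visible of it).
- spot_point(label, camera): "position" ([row, column] in pixels: a listed point, or the origin of a listed thing).
The state is a dict: "time_s": time; "qpos": joint angles; "dq": joint speeds; "tau": joint torques, N m; "position": TCP position; "tcp_rot": TCP orientation; "contact_force": force on the tool from outside, world axes, zero at the start; "ft_torque": the same for the moment, N m; "grip_width": finger opening in m.
Only numpy, scipy, OpenCV 4.12 (cv2) and the standard library are available. Lean on these libraries where they do the work, as an engineer would, in place of code of your own. Each camera call takes 0.05 s, during which the arm holds its last target.

TASK

The base panel of a bedside cabinet lies underside up with three feet fitted and one corner stud still bare: put the loose steel spreader plate over that stud and press it down past the prongs until it lies flat on the panel. Then set the loose white glide cap on the stud and press it straight down until it clicks and sits fully home against the plate. Do not let go at the end: finish still pressing the cap firmly down, with everything else left where it lies.

Things in the scene. Friction and masses are not known exactly. Their poses are not given: they have to be found in the camera images.
- panel_top (a point): Centre of the upper face of the base panel, a fixed light wooden board 240 x 360 x 18 mm flat on the table (upper face 18 mm above it). x along its 240 mm side, y along its 360 mm side. Foot places lie 90 mm (x) and 150 mm (y) from the centre, near the four corners; any one has the bare stud, the other three finished feet, fixed: 56 mm steel plate with a 36 mm white cap on it, 27 mm high.
- stud_base (a point): Bare stud: point on its axis at the panel's upper face, z up. Fixed grey plastic stud of four springy upright prongs round a screw head, 22 mm high, 17 mm across at the top; the prongs slope out downwards to a bulge 24 mm across, 12 mm above the panel, then draw in to 19 mm. They flex inwards and spring back.
- plate_center (a point): Centre (half-way up) of the loose spreader plate: flat round steel disc 56 mm across, 5 mm thick, central hole 21.2 mm across, about 80 g, lying flat on the table left or right of the panel; z is its axis.
- plate: The spreader plate, origin at the centre of its underside. Laid over the stud it rests on the prongs, underside about 15 mm above the panel; a push of 5 to 11 N takes it past the bulge and it drops flat on the panel, loosely round the stud.
- cap_center (a point): Centre (half-way up) of the loose glide cap: white round plastic cap 36 mm across, 22 mm high, flat top, about 30 g, standing open end down on the table, on the other side of the panel from the plate; z is its axis, up. Underneath, a lip with a bore 20 mm across and 4 mm deep opens into a hollow 28 mm wide that reaches 18.5 mm above the rim.
- cap: The glide cap, origin at the centre of its underside. Set on the stud its rim rests on the prongs 16 to 17 mm above the panel; a push rising to 7 to 15 N takes the lip past the bulge, the force drops (the click) and the rim lands on the plate, 5 mm above the panel. The prongs then keep it from lifting off; without a push it rests on the plate with under 3 N; a firm push is about 10 N.
- level_center (a point): Bystander: chrome torpedo level, 230 x 24 mm and 46 mm high, standing lengthwise (its x axis) across the middle of the panel; this point is at its centre.
- hexkey: Bystander: L-shaped steel hex key, 6 mm thick, 96 x 34 mm, lying on the panel; origin under the middle of its long arm, which is its x axis.
- runner0: Bystander: white steel drawer runner 350 x 45 mm, about 20 mm high at its roller, lying on the table beyond the panel; origin under its middle, x along it.
- runner1: Bystander: a second drawer runner, the same, lying to the left, in front of the red toolbox.
- jar_center (a point): Bystander: closed glass jar, 68 mm across and 95 mm high, standing on the table beyond the plate or the cap; this point is half-way up.
- tape_center (a point): Bystander: tape measure, 62 x 34 mm and 58 mm high, standing on the table on the side where the jar is not; this point is half-way up.
- screwdriver: Bystander: screwdriver lying on the table to the right, about 200 mm long.
Not all that is in view belongs to the job. Leave any yellow look-alike of the cap alone. Leave any pink look-alike of the plate alone.

How it is judged (in metres and radians):
On the way, in this order (a step that is already met when the one before it is completed fails the run):
1. the spreader plate has been pressed down round the bare stud and lies flat on the panel (horizontal distance between plate_center and stud_base below 0.004 m and z of plate_center in the frame of stud_base below 0.0038 m and angle between plate_center's own z axis and vertical below 0.06 rad), for 0.2 s.
2. the glide cap has clicked over the prongs and sits on the plate (all of step 1 and horizontal distance between cap_center and stud_base below 0.0035 m and z of cap_center in the frame of stud_base between 0.0138 and 0.0178 m and angle between cap_center's own z axis and vertical below 0.08 rad), for 0.1 s.
At the end, for the whole second after the job is handed in: Plate flat on the panel round the stud (4 mm of its axis, 1.3 mm in height, 0.06 rad); cap clicked home on it (3.5 mm of the axis, rim within 1.8 mm of the plate, upright to 0.08 rad); through the last second the fingers are on the cap and it is pressed on the plate with more than 4 N (all of step 2 and contact force between cap and plate above 4 N and contact force between the fingers and cap above 2 N); the arm keeps its last pose, push and grip.
It fails at once if one of the other things (level, hex key, runners, jar, tape measure, screwdriver) is moved more than 30 mm (distance of any of level_center, hexkey, runner0, runner1, jar_center, tape_center, screwdriver from where it was at the start of the episode above 0.03 m).
It also fails if it takes over 61 s, if anything falls off the work surface, if the arm or the gripper's body presses on something with over 40 N, if the wrist force passes 120 N, or if a joint passes its speed limit or range.

## Working session

There is one attempt and no reset: what is moved stays moved. The work goes in short steps, Python scripts to look and compute and a tool call to move; the robot and the scene stay as the last step left them, time stands still between calls to the robot, and variables do not carry over. Pictures are saved under pics/ and viewed, and the job is handed in when it is done.

Besides the shell and the picture viewer there is one more tool, called after "Call:" as name(argument=value, ...) on one line, values as JSON. jog_arm: Moves the arm, as the interface text tells. Its arguments: {"type":"object","properties":{"motion":{"type":"array","items":{"type":"number"}},"grip_force":{"type":"number"}},"required":["motion"]}

```bash
mkdir -p pics; ls; python3 - <<'E'
from bench import *
import cv2,json
s=get_state()
for k,v in s.items(): print(k,v)
for n in("side","top"):
    f=grab_frame(n); print(n,f["vertical_fov"],f["cx"],f["cy"],f["world_from_camera"])
    cv2.imwrite(f"pics/{n}0.png",f["color"][:,:,::-1])
    for l in["panel_top","stud_base","plate_center","cap_center","level_center","hexkey","jar_center","tape_center"]:
        print(l,[( [round(float(x)) for x in d["position"]],round(d["conf"],2)) for d in spot_point(l,n)])
print(get_state()["time_s"])
E
```

```text
pics
time_s 0.0
qpos [-7.48004098e+01  1.18850491e+01  8.84072891e+01 -4.76979722e-04
  7.98411200e+01 -8.62378147e+00]
dq [ 0.00312842  0.02963111 -0.02575279  0.03362637  0.0037559   0.0357148 ]
tau [-1.20175741e-04 -3.83035469e+01 -2.91598284e+01 -1.60213094e-04
  1.06751613e-02 -8.33794729e-06]
position [ 0.23202786 -0.52525951  0.23009723]
tcp_rot [[ 4.03919126e-01 -9.14794489e-01 -6.18604442e-04]
 [-9.14791796e-01 -4.03919455e-01  2.24565255e-03]
 [-2.30417694e-03 -3.41167744e-04 -9.99997287e-01]]
contact_force [-0.33301494 -0.14229794 -0.02631643]
ft_torque [-0.00606084 -0.02938729 -0.00348226]
grip_width 0.08551107894123221
side 52.07571345515687 325.54801573071694 239.63305171269752 [[ 0.99871499 -0.0277003   0.04243884  0.56500141]
 [-0.04963787 -0.70353477  0.70892518 -0.7743671 ]
 [ 0.01021976 -0.71012078 -0.70400571  0.83923906]
 [ 0.          0.          0.          1.        ]]
panel_top [([269, 306], 0.81), ([182, 272], 0.58)]
stud_base [([221, 270], 0.55)]
plate_center [([185, 310], 0.6), ([178, 275], 0.48)]
cap_center [([379, 282], 0.79), ([418, 241], 0.76), ([373, 
[... 187 characters left out ...]
348], 0.73)]
top 43.720779051781356 326.11017524980923 236.47429951825038 [[ 5.98746153e-02 -9.73819486e-01  2.19295781e-01  3.11673678e-01]
 [-9.98205187e-01 -5.81481986e-02  1.43245011e-02 -1.76136111e-02]
 [-1.19782370e-03 -2.19759860e-01 -9.75553263e-01  1.49756406e+00]
 [ 0.00000000e+00  0.00000000e+00  0.00000000e+00  1.00000000e+00]]
panel_top [([266, 343], 0.89)]
stud_base [([297, 277], 0.6)]
plate_center [([291, 200], 0.76), ([255, 216], 0.74)]
cap_center [([319, 471], 0.73), ([294, 449], 0.62), ([264, 445], 0.43)]
level_center [([258, 351], 0.88)]
hexkey [([262, 504], 0.74), ([288, 327], 0.65)]
jar_center [([220, 463], 0.67)]
tape_center [([210, 211], 0.79), ([259, 353], 0.67)]
0.9
```

View pics/side0.png

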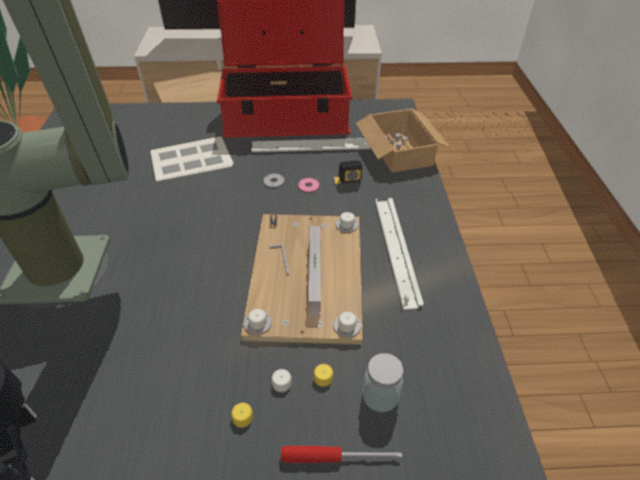

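View pics/top0.png

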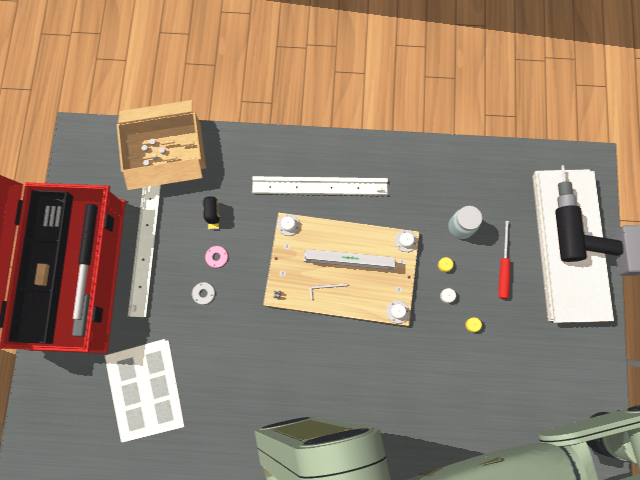

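```bash
python3 - <<'E'
import cv2,numpy as np
t=cv2.imread("pics/top0.png");s=cv2.imread("pics/side0.png")
def c(im,x,y,w=40,k=6):
    return cv2.resize(im[y-w//2:y+w//2,x-w//2:x+w//2],None,fx=k,fy=k,interpolation=cv2.INTER_CUBIC)
a=np.hstack([c(t,203,293),c(t,277,296),c(t,448,296)])
b=np.hstack([c(s,274,181),c(s,273,221),c(s,282,380)])
cv2.imwrite("pics/crops0.png",np.vstack([a,b]))
E
cat > h.py <<'E'
import numpy as np,cv2
from bench import *
def cam(f):
    fl=240/np.tan(np.radians(f["vertical_fov"]/2)); return fl,f["cx"],f["cy"],f["world_from_camera"]
def proj(P,f):
    fl,cx,cy,T=cam(f); P=np.atleast_2d(P); p=(P-T[:3,3])@T[:3,:3]
    return np.c_[cx+fl*p[:,0]/p[:,2],cy+fl*p[:,1]/p[:,2]]
def ray(u,v,f):
    fl,cx,cy,T=cam(f); return T[:3,3],T[:3,:3]@np.array([(u-cx)/fl,(v-cy)/fl,1])
def onz(u,v,z,f):
    o,d=ray(u,v,f); return o+d*(z-o[2])/d[2]
E
python3 - <<'E'
from h import *
import pickle
F={n:grab_frame(n) for n in("side","top")}
pickle.dump(F,open("F0.pkl","wb"))
out={}
for l,z in(("plate_center",.0025),("cap_center",.011),("stud_base",.018),("panel_top",.018)):
    for n in F:
        r=trace(l,n); out[l,n]=r
        for d in r[:4]:
            ys,xs=np.nonzero(d["pixels"]); 
            print(l,n,round(d["conf"],2),len(xs),np.round([xs.mean(),ys.mean()],1),np.round(d["bbox"],1),"->",np.round(onz(xs.mean(),ys.mean(),z,F[n]),4), F[n]["color"][d["pixels"]].mean(0).round())
pickle.dump(out,open("tr0.pkl","wb"))
E
```

```text
plate_center side 0.56 211 [308.2 184.6] [306.1 184.8  17.3  22.7] -> [0.5788 0.2827 0.0025] [197. 131. 148.]
plate_center side 0.49 243 [273.9 180.4] [275.9 182.6  17.5  13.5] -> [0.485  0.3049 0.0025] [143. 140. 138.]
plate_center top 0.76 370 [216.6 256.2] [218.6 256.9  21.   23.9] -> [0.5797 0.2793 0.0025] [236. 176. 201.]
plate_center top 0.71 309 [203.5 293.1] [203.2 292.   22.6  22.8] -> [0.484  0.3026 0.0025] [223. 217. 213.]
cap_center side 0.92 347 [281.1 380.2] [283.1 381.4  17.5  21.9] -> [ 0.514  -0.3074  0.011 ] [180. 176. 166.]
cap_center side 0.72 395 [241.7 414.3] [243.  417.7  20.4  25.4] -> [ 0.4458 -0.3705  0.011 ] [186. 165.  70.]
cap_center side 0.66 355 [323.1 374.7] [324.4 372.8  22.   20.9] -> [ 0.5925 -0.2993  0.011 ] [184. 163.  75.]
cap_center top 0.72 152 [445.4 264.5] [444.1 264.9  13.4  16.7] -> [ 0.5915 -0.3003  0.011 ] [247. 237.  96.]
cap_center top 0.6 195 [473.8 324.5] [473.5 324.5  13.8  19.4] -> [ 0.4454 -0.3724  0.011 ] [238. 228.  95.]
cap_center top 0.49 179 [447.9 295.3] [448.1 294.9  15.2  11. ] -> [ 0.5139 -0.3078  0.011 ] [241. 240. 233.]
cap_center top 0.19 333 [204.  292.8] [203.4 293.1  15.4  26. ] -> [0.4839 0.2998 0.011 ] [216. 211. 207.]
stud_base side 0.42 77 [273.1 219.4] [272.9 218.6   7.    6.1] -> [0.4883 0.1287 0.018 ] [118. 104.  91.]
stud_base top 0.62 49 [277. 294.] [276.4 295.2   7.3   7.2] -> [0.4909 0.117  0.018 ] [137. 129. 124.]
panel_top side 0.88 10962 [304.4 280. ] [300.1 279.  123.1 130.7] -> [ 0.562 -0.071  0.018] [179. 151. 117.]
panel_top top 0.98 11273 [339.7 270.6] [341.8 268.6 153.1 112.5] -> [ 0.559  -0.0352  0.018 ] [239. 209. 152.]
panel_top top 0.69 195 [447.6 294.9] [447.9 296.3  18.7  13.2] -> [ 0.5139 -0.3056  0.018 ] [235. 233. 226.]
```

View pics/crops0.png

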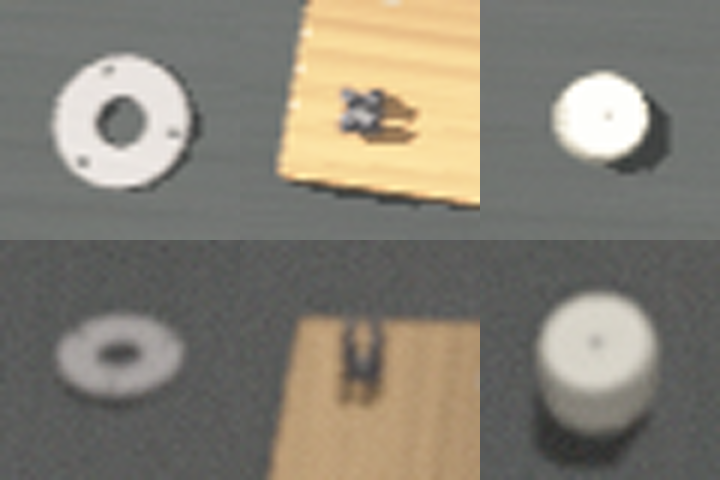

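```bash
python3 - <<'E'
from h import *
import pickle
F=pickle.load(open("F0.pkl","rb"))
def c(im,x,y,w=40,k=7):
    x=int(round(x));y=int(round(y))
    return cv2.resize(im[y-w//2:y+w//2,x-w//2:x+w//2],None,fx=k,fy=k,interpolation=cv2.INTER_NEAREST)
t=F["top"]["color"][:,:,::-1];s=F["side"]["color"][:,:,::-1]
for n,im,pts in(("top",t,[(288,224),(398,311),(406,240),(277,296)]),("side",s,[(347,222),(258,320),(347,323),(273,221)])):
    cv2.imwrite(f"pics/feet_{n}.png",np.vstack([np.hstack([c(im,*p) for p in pts[:2]]),np.hstack([c(im,*p) for p in pts[2:]])]))
E
```

```text
(no output)
```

View pics/feet_top.png

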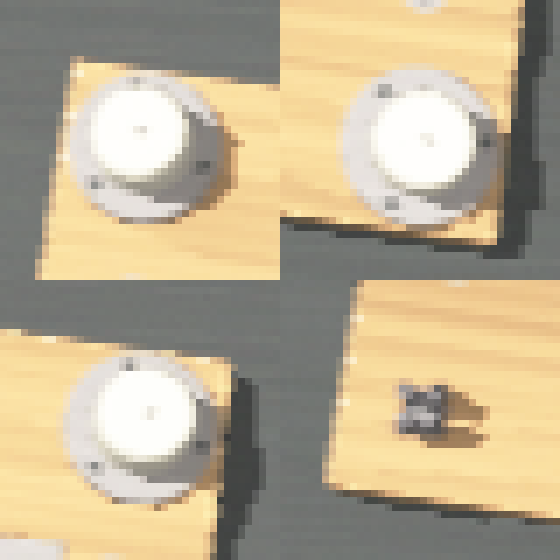

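View pics/feet_side.png

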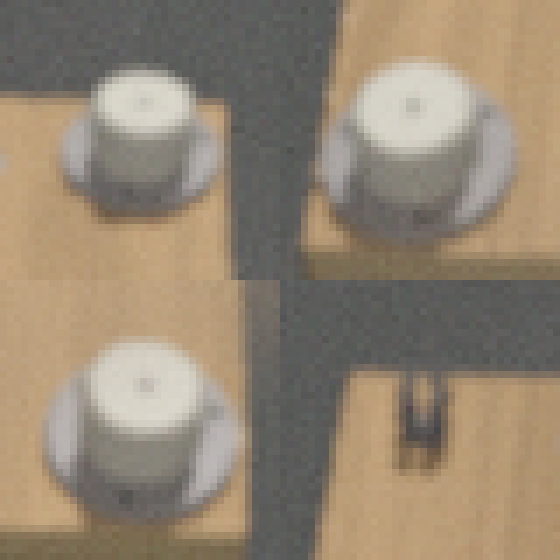

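```bash
python3 - <<'E'
from h import *
import pickle
F=pickle.load(open("F0.pkl","rb"))
P={"top":[(287.9,221.8),(398.9,310.5),(406.9,238.4)],"side":[(346.9,216.1),(256.4,314.5),(347.5,317.5)]}
W={}
for n in P:
    w=np.array([onz(*p,.045,F[n]) for p in P[n]]); W[n]=w
    a,c,b=w; s=a+c-b
    print(n,w[:,:2].round(4).tolist(),"stud",s.round(4),"d",np.linalg.norm(a-b),np.linalg.norm(c-b),"centre",((a+c)/2).round(4))
from scipy.optimize import least_squares
# joint fit known rectangle
loc=np.array([[90,150],[-90,-150],[90,-150],[-90,150]])/1000
for ns in(["top"],["side"],["top","side"]):
    def f(q):
        R=np.array([[np.cos(q[2]),-np.sin(q[2])],[np.sin(q[2]),np.cos(q[2])]])
        w=np.c_[loc@R.T+q[:2],np.full(4,.045)]
        return np.concatenate([(proj(w[:3],F[n])-P[n]).ravel() for n in ns])
    r=least_squares(f,[.55,-.03,0]);q=r.x
    R=np.array([[np.cos(q[2]),-np.sin(q[2])],[np.sin(q[2]),np.cos(q[2])]])
    print(ns,q.round(4),np.degrees(q[2]).round(2),"stud",(R@loc[3]+q[:2]).round(4),r.fun.round(2))
for z in(.03,.035,.04): print(z,onz(276.5,294.1,z,F["top"]).round(4))
# plate/cap masks by colour in crops, ellipses
for n,c in(("top",[("plate",203,293,.005),("cap",448,296,.022),("pink",216,257,.005)]),("side",[("plate",274,181,.005),("cap",282,380,.022)])):
    for name,x,y,z in c:
        im=F[n]["color"][y-18:y+18,x-18:x+18].astype(np.float32)
        g=im.mean(2)if name!="pink"else im[:,:,0]
        g=cv2.resize(g,None,fx=4,fy=4,interpolation=cv2.INTER_LINEAR)
        _,m=cv2.threshold(g.clip(0,255).astype(np.uint8),0,255,cv2.THRESH_BINARY+cv2.THRESH_OTSU)
        cs,_=cv2.findContours(m,cv2.RETR_EXTERNAL,cv2.CHAIN_APPROX_NONE)
        k=max(cs,key=cv2.contourArea);e=cv2.fitEllipse(k)
        u,v=(np.array(e[0])+.5)/4-.5+[x-18,y-18]
        print(n,name,round(u,2),round(v,2),np.round(e[1],1)/4,onz(u,v,z,F[n]).round(4))
E
```

```text
top [[0.6701, 0.1014], [0.4653, -0.1832], [0.6453, -0.1971]] stud [0.4901 0.1154 0.045 ] d 0.299600231028117 0.18049835348387486 centre [ 0.5677 -0.0409  0.045 ]
side [[0.6684, 0.104], [0.4651, -0.1802], [0.6455, -0.1951]] stud [0.488  0.1189 0.045 ] d 0.30001284733782785 0.18099432302255009 centre [ 0.5667 -0.0381  0.045 ]
['top'] [ 0.5677 -0.0407 -0.0822] -4.71 stud [0.4904 0.1162] [-0.    0.12 -0.17 -0.18  0.17  0.07]
['side'] [ 0.5671 -0.0382 -0.079 ] -4.53 stud [0.4892 0.1184] [ 0.08 -0.06  0.2   0.17 -0.27 -0.1 ]
['top', 'side'] [ 0.5674 -0.0396 -0.0808] -4.63 stud [0.4898 0.1172] [-0.52  0.31 -0.58 -0.14 -0.32  0.1   0.37  0.36  0.2   0.64 -0.2   0.51]
0.03 [0.4891 0.1171 0.03  ]
0.035 [0.4885 0.1167 0.035 ]
0.04 [0.4879 0.1162 0.04  ]
top plate 202.61 292.84 [21.35  22.475] [0.4843 0.3044 0.005 ]
top cap 447.7 294.83 [13.825 15.25 ] [ 0.5136 -0.305   0.022 ]
top pink 215.81 256.27 [21.475 22.675] [0.5791 0.2808 0.005 ]
side plate 273.47 179.62 [12.9   20.625] [0.484  0.3052 0.005 ]
side cap 281.05 377.08 [16.825 18.825] [ 0.5145 -0.3072  0.022 ]
```

Call:
jog_arm(motion=[100,-0.301,-0.371,0.03,23.8,100,-0.301,-0.371,0.03,23.8,100,-0.301,-0.371,0.03,23.8,100,-0.301,-0.371,0.03,23.8,100,-0.301,-0.371,0.03,23.8,100,-0.301,-0.371,0.03,23.8,100,-0.301,-0.371,0.03,23.8,100,-0.301,-0.371,0.03,23.8,100,-0.301,-0.371,0.03,23.8,100,-0.301,-0.371,0.03,23.8,100,-0.301,-0.371,0.03,23.8,100,-0.301,-0.371,0.03,23.8,100,-0.301,-0.371,0.03,23.8])

```text
time_s: 2.48
position: [0.4512, -0.097, 0.2011]
tcp_rot: [[0.006, -1.0, 0.0], [-1.0, -0.006, 0.002], [-0.002, -0.001, -1.0]]
contact_force: [-0.4, 0.3, 0.1]
grip_width: 0.0855
```

Call:
jog_arm(motion=[100,-0.401,-0.035,0.11,0.3,100,-0.401,-0.035,0.11,0.3,100,-0.401,-0.035,0.11,0.3,100,-0.401,-0.035,0.11,0.3,100,-0.401,-0.035,0.11,0.3,100,-0.401,-0.035,0.11,0.3,100,-0.401,-0.035,0.11,0.3,100,-0.401,-0.035,0.11,0.3,100,-0.401,-0.035,0.11,0.3,100,-0.401,-0.035,0.11,0.3,100,-0.401,-0.035,0.11,0.3,100,-0.401,-0.035,0.11,0.3,100,-0.401,-0.035,0.11,0.3])

```text
time_s: 3.57
position: [0.485, 0.2993, 0.0911]
tcp_rot: [[-0.005, -1.0, -0.0], [-1.0, 0.005, -0.001], [0.001, 0.0, -1.0]]
contact_force: [0.3, 0.6, 0.5]
grip_width: 0.0853
```

```bash
python3 - <<'E'
from h import *
s=get_state();print(s["position"],s["tcp_rot"][:,0],s["contact_force"])
for n in("side","top"):
    f=grab_frame(n);im=f["color"][:,:,::-1]
    x,y=(285,170) if n=="side" else (205,290)
    cv2.imwrite(f"pics/p1_{n}.png",cv2.resize(im[y-50:y+50,x-60:x+60],None,fx=6,fy=6))
E
```

```text
[0.48501714 0.2993213  0.09108387] [-0.00457993 -0.99998893  0.00108044] [0.30129881 0.63280756 0.54959046]
```

View pics/p1_side.png

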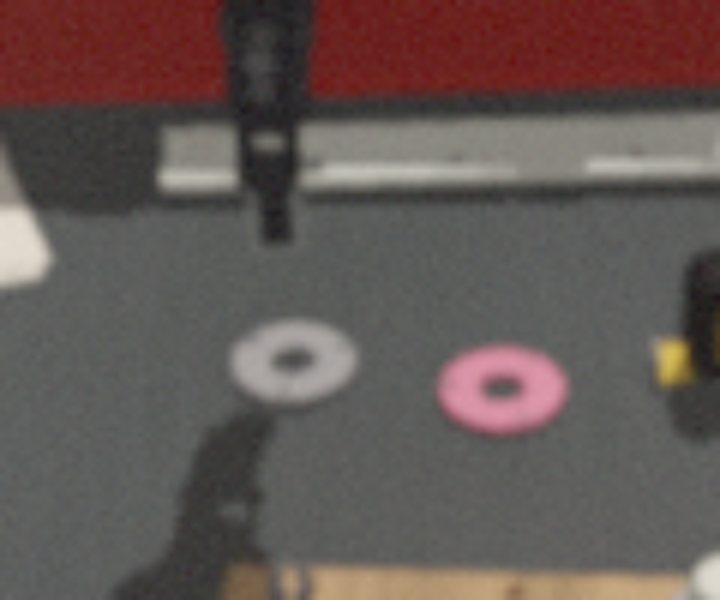

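View pics/p1_top.png

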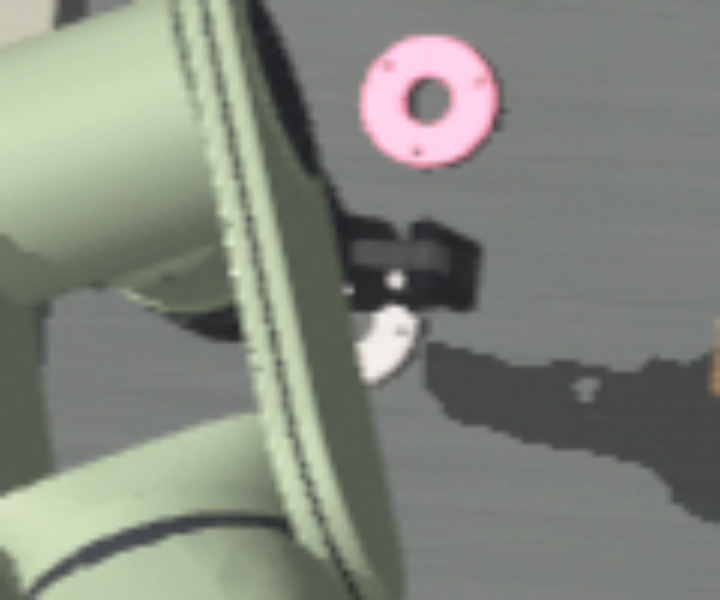

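Call:
jog_arm(motion=[78,0,0,0.04,0,78,0,0,0.06,0,78,0,0,0.06,0,78,0,0,0.06,0,78,0,0,0.06,0])

```text
time_s: 4.08
position: [0.4864, 0.2998, 0.033]
tcp_rot: [[-0.006, -1.0, 0.003], [-1.0, 0.006, 0.001], [-0.001, -0.003, -1.0]]
contact_force: [0.3, 0.8, 0.8]
grip_width: 0.0665
```

```bash
python3 - <<'E'
from h import *
s=get_state();print(s["position"],s["tcp_rot"][:,0],s["contact_force"],s["grip_width"],s["dq"].round(2))
f=grab_frame("side");im=f["color"][:,:,::-1]
x,y=(285,170)
cv2.imwrite(f"pics/p2_side.png",cv2.resize(im[y-50:y+50,x-60:x+60],None,fx=6,fy=6))
p=s["position"]
for dz in(0,.005,.01):print(proj([p[0],p[1]-s["grip_width"]/2,p[2]+dz],f))
E
```

```text
[0.48639907 0.29978039 0.03298534] [-6.31609529e-03 -9.99979556e-01 -9.97543107e-04] [0.27551107 0.82861449 0.82311607] 0.06646797633784729 [ 0.53 -0.83 -1.18  0.03 -0.26  0.09]
[[273.33362331 180.17772666]]
[[273.21142709 178.67349716]]
[[273.08856666 177.16109119]]
```

View pics/p2_side.png

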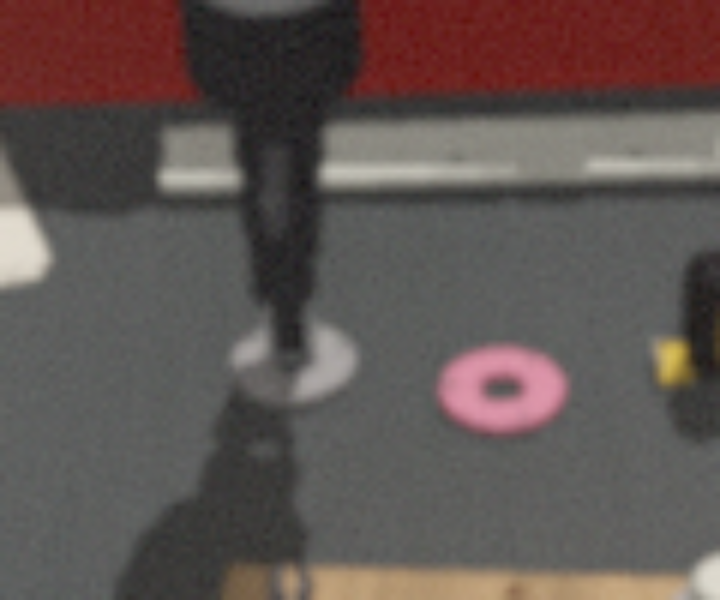

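Call:
jog_arm(motion=[78,-0.005,0.002,0,-0.3,78,-0.005,0.002,0.01,-0.3,78,-0.005,0.002,0.027,-0.3,78,-0.005,0.002,0.027,-0.3,78,-0.005,0.002,0.027,-0.3,78,-0.005,0.002,0.027,-0.3])

```text
time_s: 4.63
position: [0.483, 0.3055, 0.0045]
tcp_rot: [[0.001, -1.0, 0.0], [-1.0, -0.001, 0.0], [-0.0, -0.0, -1.0]]
contact_force: [-0.2, -0.0, 0.7]
grip_width: 0.0664
```

Call:
jog_arm(motion=[78,0,0,0.002,0,78,0,0,0.004,0,78,0,0,0.006,0,78,0,0,0.007,0,78,0,0,0.008,0,78,0,0,0.009,0,78,0,0,0.009,0])

```text
time_s: 5.22
position: [0.4827, 0.3051, -0.0049]
tcp_rot: [[0.0, -1.0, -0.0], [-1.0, -0.0, -0.0], [0.0, 0.0, -1.0]]
contact_force: [0.5, -0.2, -0.1]
grip_width: 0.0664
```

Call:
jog_arm(motion=[78,0,-0.0015,0.0005,0,78,0,-0.0015,0.001,0,78,0,-0.0015,0.0015,0,78,0,-0.0015,0.0015,0])

```text
time_s: 5.55
position: [0.4844, 0.3052, -0.0063]
tcp_rot: [[0.0, -1.0, -0.0], [-1.0, -0.0, -0.0], [0.0, 0.0, -1.0]]
contact_force: [0.4, 0.5, 1.1]
grip_width: 0.0663
```

```bash
python3 - <<'E'
from h import *
s=get_state();print(s["position"],s["contact_force"],s["grip_width"])
f=grab_frame("side");im=f["color"][:,:,::-1]
x,y=(275,175)
cv2.imwrite(f"pics/p3_side.png",cv2.resize(im[y-30:y+30,x-40:x+40],None,fx=9,fy=9))
E
```

```text
[ 0.48441352  0.30518715 -0.00629041] [0.39015903 0.45731504 1.10626285] 0.06633291419465936
```

View pics/p3_side.png

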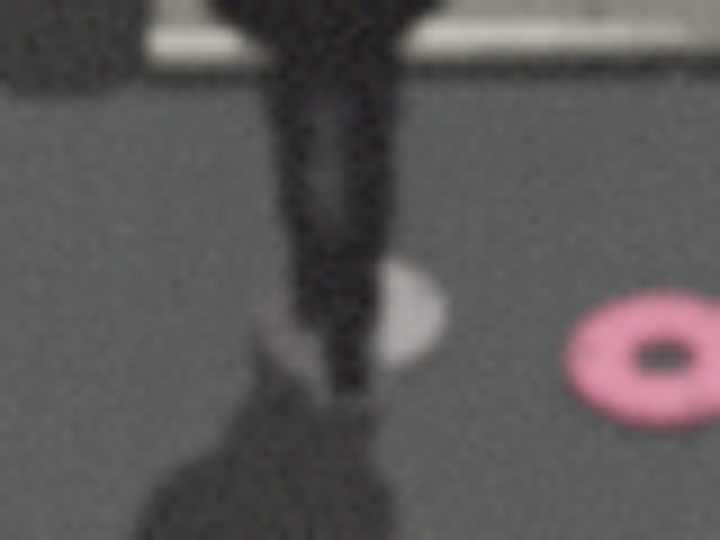

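Call:
jog_arm(motion=[78,0,0,0.0005,0,78,0,0,0.001,0,78,0,0,0.001,0])

```text
time_s: 5.85
position: [0.4845, 0.3053, -0.0067]
tcp_rot: [[0.001, -1.0, -0.0], [-1.0, -0.001, -0.0], [0.0, 0.0, -1.0]]
contact_force: [-1.4, -0.8, 4.1]
grip_width: 0.0665
```

Call:
jog_arm(motion=[78,0,0,-0.004,0,78,0,0,-0.004,0,60,0,0,-0.004,0,50,0,0,-0.004,0,40,0,0,-0.004,0,40,0,0,-0.004,0,40,0,0,-0.004,0], grip_force=60)

```text
time_s: 6.43
position: [0.4848, 0.3053, -0.002]
tcp_rot: [[0.0, -1.0, 0.0], [-1.0, -0.0, 0.0], [-0.0, -0.0, -1.0]]
contact_force: [-2.2, -2.0, 8.9]
grip_width: 0.0519
```

```bash
python3 - <<'E'
from h import *
s=get_state();print(s["position"],s["contact_force"],s["grip_width"])
a=[]
for n,x,y in(("side",275,175),("top",205,290)):
    f=grab_frame(n);im=f["color"][:,:,::-1]
    a.append(cv2.resize(im[y-30:y+30,x-20:x+20],None,fx=9,fy=9))
cv2.imwrite(f"pics/p4.png",np.hstack(a))
E
```

```text
[ 0.48480182  0.30531772 -0.00198335] [-2.23518905 -2.01992105  8.87554298] 0.05190440767388366
```

View pics/p4.png

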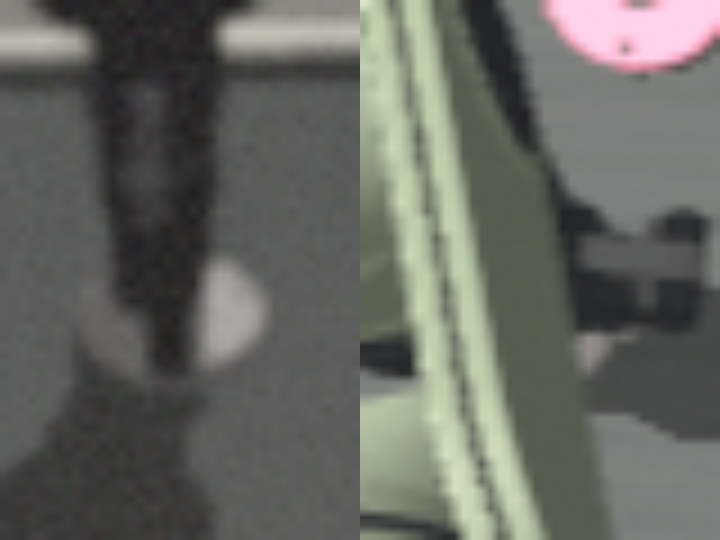

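Call:
jog_arm(motion=[40,0,0,-0.005,0,40,0,0,-0.01,0,40,0,0,-0.02,0,40,0,0,-0.03,0,40,0,0,-0.03,0,40,0,0,-0.03,0])

```text
time_s: 7.03
position: [0.4855, 0.3057, 0.0281]
tcp_rot: [[0.0, -1.0, 0.003], [-1.0, -0.0, 0.001], [-0.001, -0.003, -1.0]]
contact_force: [-0.7, -0.8, -1.4]
grip_width: 0.0521
```

```bash
cat >> h.py <<'E'
def crops(name,L,w=40,k=9):
    a=[];s=get_state();print(s["time_s"],s["position"].round(4),s["contact_force"].round(1),round(s["grip_width"],4))
    for n,x,y in L:
        f=grab_frame(n);im=f["color"][:,:,::-1]
        a.append(cv2.resize(im[y-w//2:y+w//2,x-w//2:x+w//2],None,fx=k,fy=k,interpolation=cv2.INTER_CUBIC))
    cv2.imwrite(f"pics/{name}.png",np.hstack(a))
E
python3 - <<'E'
from h import *
crops("p5",[("side",275,170),("top",205,290)])
E
```

```text
7.0333 [0.4855 0.3057 0.0281] [-0.7 -0.8 -1.4] 0.0521
```

View pics/p5.png

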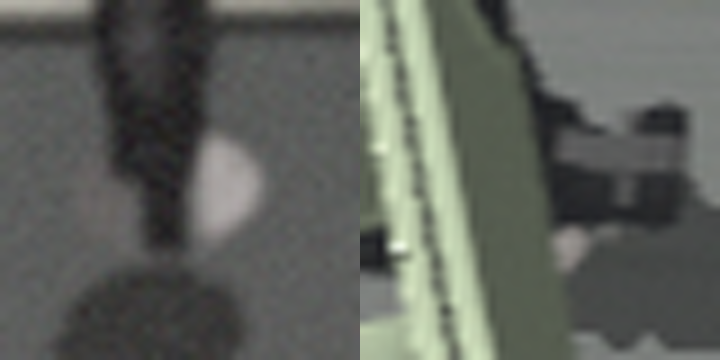

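Call:
jog_arm(motion=[40,0,0,-0.03,0,40,0.03,-0.004,-0.045,0,40,0.07,-0.004,-0.045,0,40,0.11,-0.004,-0.045,0,40,0.145,-0.004,-0.045,0,40,0.17,-0.004,-0.045,0,40,0.185,-0.004,-0.045,0,40,0.188,-0.004,-0.045,0,40,0.188,-0.004,-0.045,0,40,0.188,-0.004,-0.045,0])

```text
time_s: 7.97
position: [0.4883, 0.1177, 0.0715]
tcp_rot: [[0.0, -1.0, -0.001], [-1.0, -0.0, 0.001], [-0.001, 0.001, -1.0]]
contact_force: [0.8, 0.2, -1.2]
grip_width: 0.0518
```

```bash

python3 - <<'E'
from h import *
crops("p6",[("side",273,205),("top",280,290)])
E
```

```text
7.9667 [0.4883 0.1177 0.0715] [ 0.8  0.2 -1.2] 0.0518
```

View pics/p6.png

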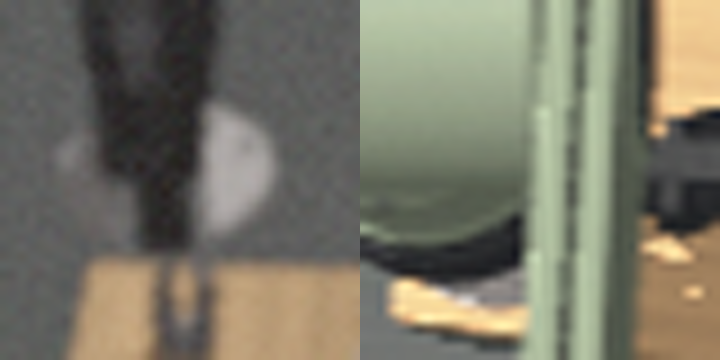

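```bash

python3 - <<'E'
from h import *
f=grab_frame("side"); im=f["color"][:,:,::-1]
x0,y0,w,k=253,185,40,16
c=cv2.resize(im[y0:y0+w,x0:x0+w],None,fx=k,fy=k,interpolation=cv2.INTER_CUBIC)
t=np.linspace(0,2*np.pi,60)
def draw(P,col):
    q=((proj(P,f)-[x0,y0]+.5)*k).astype(int); cv2.polylines(c,[q.reshape(-1,1,2)],True,col,1)
for dz in(.002,.007): draw(np.c_[.4883+.028*np.cos(t),.1177+.028*np.sin(t),np.full(60,.0715+dz)],(0,0,255))
draw(np.c_[.4895+.0085*np.cos(t),.1172+.0085*np.sin(t),np.full(60,.040)],(255,0,0))
draw(np.c_[.4895+.012*np.cos(t),.1172+.012*np.sin(t),np.full(60,.030)],(0,255,0))
cv2.imwrite("pics/p7.png",c[:600])
E
```

```text
(no output)
```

View pics/p7.png

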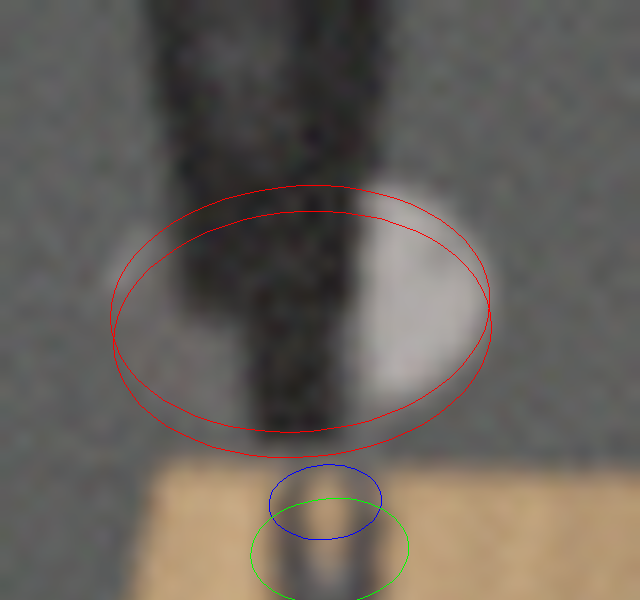

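Call:
jog_arm(motion=[40,0.002,-0.001,0.01,0,40,0.002,-0.001,0.02,0,40,0.002,-0.001,0.027,0,40,0.002,-0.001,0.027,0,40,0.002,-0.001,0.027,0])

```text
time_s: 8.53
position: [0.4883, 0.1153, 0.0435]
tcp_rot: [[0.001, -1.0, -0.003], [-1.0, -0.001, -0.0], [0.0, 0.003, -1.0]]
contact_force: [-0.4, -0.1, -0.6]
grip_width: 0.0516
```

```bash
cat >>h.py <<'E'
def over(name,X,Y,dzs=(.002,.007),sx=.4892,sy=.1184,x0=253,y0=190,k=16,w=40,z=None):
    f=grab_frame("side"); im=f["color"][:,:,::-1]
    c=cv2.resize(im[y0:y0+w,x0:x0+w],None,fx=k,fy=k,interpolation=cv2.INTER_CUBIC)
    t=np.linspace(0,2*np.pi,60)
    def draw(P,col):
        q=((proj(P,f)-[x0,y0]+.5)*k).astype(int); cv2.polylines(c,[q.reshape(-1,1,2)],True,col,1)
    for dz in dzs: draw(np.c_[X+.028*np.cos(t),Y+.028*np.sin(t),np.full(60,z+dz)],(0,0,255))
    for r,h in((.0085,.040),(.012,.03),(.0095,.018)): draw(np.c_[sx+r*np.cos(t),sy+r*np.sin(t),np.full(60,h)],(255,0,0))
    cv2.imwrite(f"pics/{name}.png",c[:600])
E
python3 - <<'E'
from h import *
s=get_state();p=s["position"];print(p,s["contact_force"])
over("p8",p[0],p[1]+.003,z=p[2])
E
```

```text
[0.48830586 0.11529143 0.04346794] [-0.36330116 -0.0598019  -0.58083785]
```

View pics/p8.png

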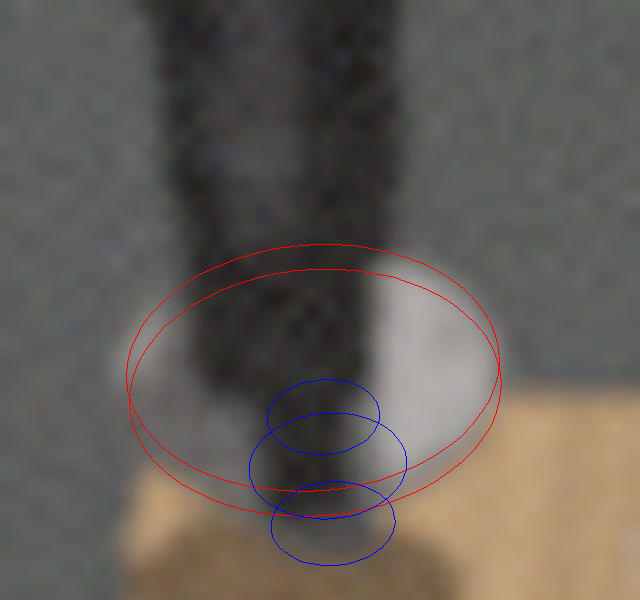

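```bash
python3 - <<'E'
from h import *
import pickle
F=pickle.load(open("F0.pkl","rb"))
out=[]
for n,x0,y0,sx,sy in(("side",263,208,.4892,.1184),("top",267,284,.4904,.1162)):
    f=F[n];k=18;w=20;im=f["color"][:,:,::-1]
    c=cv2.resize(im[y0:y0+w,x0:x0+w],None,fx=k,fy=k,interpolation=cv2.INTER_CUBIC)
    t=np.linspace(0,2*np.pi,60)
    for r,h in((.0085,.040),(.012,.03),(.0095,.018)):
        P=np.c_[sx+r*np.cos(t),sy+r*np.sin(t),np.full(60,h)]
        q=((proj(P,f)-[x0,y0]+.5)*k).astype(int); cv2.polylines(c,[q.reshape(-1,1,2)],True,(255,0,0),1)
    out.append(c)
cv2.imwrite("pics/stud.png",np.hstack(out))
E
```

```text
(no output)
```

View pics/stud.png

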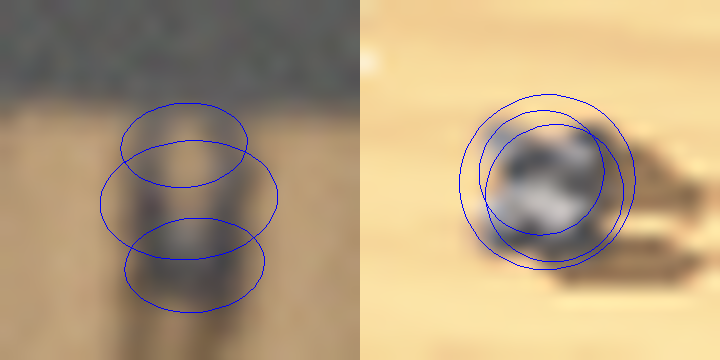

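Call:
jog_arm(motion=[40,0,-0.0013,0,0,40,0,-0.0013,0.002,0,40,0,-0.0013,0.004,0,40,0,-0.0013,0.006,0,40,0,-0.0013,0.007,0,40,0,-0.0013,0.007,0])

```text
time_s: 9.08
position: [0.4905, 0.1152, 0.0374]
tcp_rot: [[0.0, -1.0, -0.001], [-1.0, -0.0, -0.0], [0.0, 0.001, -1.0]]
contact_force: [0.1, 0.0, -1.5]
grip_width: 0.0518
```

Call:
jog_arm(motion=[40,0,0,0.001,0,40,0,0,0.002,0,40,0,0,0.003,0,40,0,0,0.004,0,40,0,0,0.004,0])

```text
time_s: 9.5
position: [0.4906, 0.1153, 0.0336]
tcp_rot: [[0.0, -1.0, -0.0], [-1.0, -0.0, 0.0], [-0.0, 0.0, -1.0]]
contact_force: [0.9, -0.3, -0.6]
grip_width: 0.0519
```

Call:
jog_arm(motion=[40,0,0.0008,0.001,0,40,0,0.0008,0.002,0,40,0,0.0008,0.003,0,40,0,0.0008,0.004,0,40,0,0.0008,0.005,0])

```text
time_s: 9.92
position: [0.4906, 0.1155, 0.0293]
tcp_rot: [[0.0, -1.0, 0.001], [-1.0, -0.0, 0.001], [-0.001, -0.001, -1.0]]
contact_force: [-0.5, 1.4, 6.1]
grip_width: 0.0519
```

Call:
jog_arm(motion=[40,0,0,0.0015,0,40,0,0,0.003,0,40,0,0,0.0045,0,40,0,0,0.006,0,40,0,0,0.006,0])

```text
time_s: 10.33
position: [0.4897, 0.1154, 0.0221]
tcp_rot: [[0.0, -1.0, -0.0], [-1.0, -0.0, 0.0], [-0.0, 0.0, -1.0]]
contact_force: [1.1, 3.2, -3.5]
grip_width: 0.0519
```

Call:
jog_arm(motion=[40,0,0,0.002,0,40,0,0,0.004,0,40,0,0,0.005,0,40,0,0,0.006,0,40,0,0,0.007,0,40,0,0,0.007,0])

```text
time_s: 10.83
position: [0.4901, 0.1151, 0.0161]
tcp_rot: [[0.0, -1.0, -0.0], [-1.0, -0.0, -0.0], [0.0, 0.0, -1.0]]
contact_force: [-1.7, 1.6, 2.5]
grip_width: 0.052
```

Call:
jog_arm(motion=[40,-0.0005,0,0.001,0,40,-0.0005,0,0.0015,0,40,-0.0005,0,0.0015,0])

```text
time_s: 11.08
position: [0.4901, 0.1152, 0.0159]
tcp_rot: [[0.001, -1.0, -0.001], [-1.0, -0.001, -0.001], [0.001, 0.001, -1.0]]
contact_force: [-4.6, -1.0, 14.0]
grip_width: 0.052
```

```bash

python3 - <<'E'
from h import *
s=get_state();p=s["position"];print(p,s["contact_force"])
over("p9",.4892,.1184,(0,.005),z=.018,y0=195)
E
```

```text
[0.49012395 0.11517436 0.01594381] [-4.60721001 -0.97939881 13.98567584]
```

View pics/p9.png

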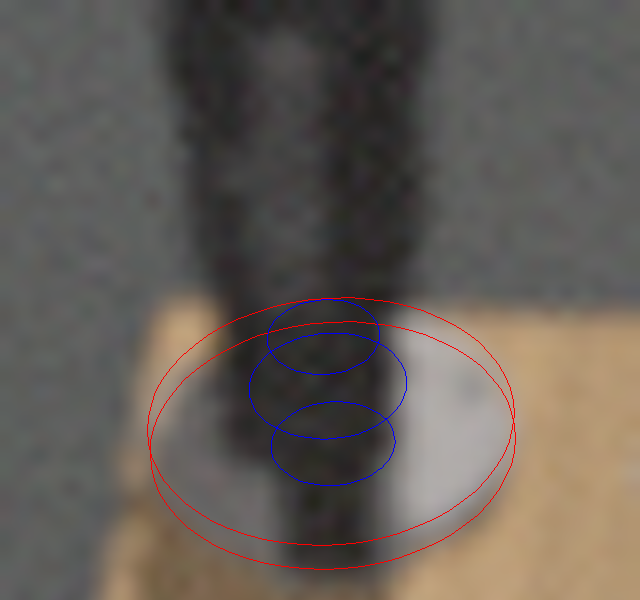

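Call:
jog_arm(motion=[60,0,0,-0.001,0,70,0,0,-0.001,0,78,0,0,-0.001,0,78,0,0,-0.001,0,78,0,0,-0.02,0,78,0,0,-0.05,0,78,0,0,-0.09,0,78,0,0,-0.12,0,78,0.04,0,-0.12,0,78,0.08,0,-0.12,0,78,0.12,-0.01,-0.12,0,78,0.16,-0.015,-0.12,0,78,0.2,-0.02,-0.12,0,78,0.24,-0.025,-0.12,0,78,0.28,-0.025,-0.12,0])

```text
time_s: 12.38
position: [0.5154, -0.1664, 0.1341]
tcp_rot: [[0.001, -1.0, 0.001], [-1.0, -0.001, -0.0], [0.0, -0.001, -1.0]]
contact_force: [0.5, 0.1, -0.1]
grip_width: 0.0669
```

```bash

python3 - <<'E'
from h import *
over("p10",.4892,.1184,(0,.005),z=.018,y0=195)
crops("p11",[("side",273,218),("top",277,292)])
E
```

```text
12.4333 [ 0.5156 -0.1743  0.1346] [ 0.6 -5.   0.4] 0.0666
```

View pics/p10.png

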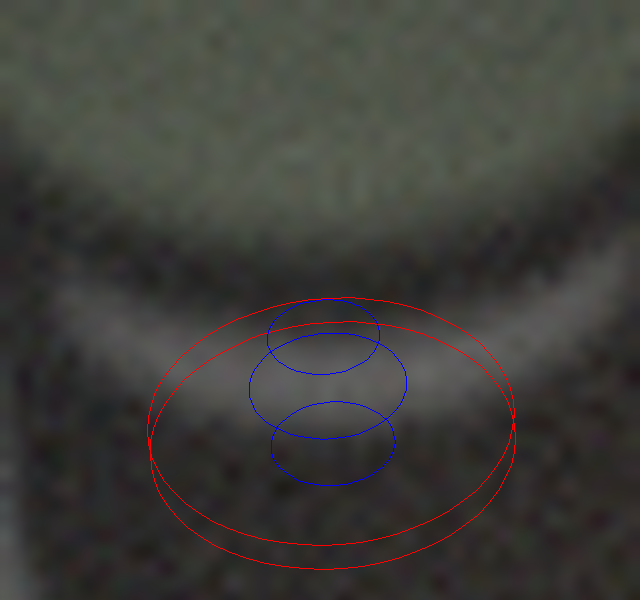

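View pics/p11.png

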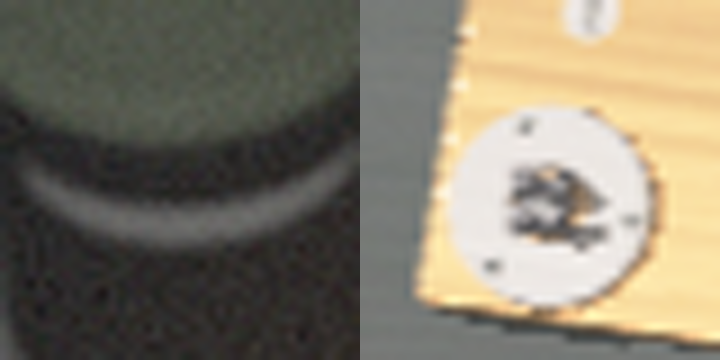

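Call:
jog_arm(motion=[72,0.04,0,0,0,72,0.08,0,0.02,0,72,0.12,0,0.05,0,72,0.132,0,0.085,0,72,0.132,0,0.085,0,72,0.132,0,0.085,0,72,0.132,0,0.085,0])

```text
time_s: 13.12
position: [0.5151, -0.2945, 0.049]
tcp_rot: [[0.001, -1.0, -0.001], [-1.0, -0.001, 0.002], [-0.002, 0.001, -1.0]]
contact_force: [-0.4, -0.9, -0.0]
grip_width: 0.0614
```

```bash

python3 - <<'E'
from h import *
crops("p12",[("side",282,370),("top",440,295)])
f=grab_frame("side");p=get_state()["position"]
print(proj([p,[.514,-.308,.022]],f))
E
```

```text
13.1167 [ 0.5151 -0.2945  0.049 ] [-0.4 -0.9 -0. ] 0.0614
[[281.57064559 362.8727561 ]
 [280.74006602 377.49954157]]
```

View pics/p12.png

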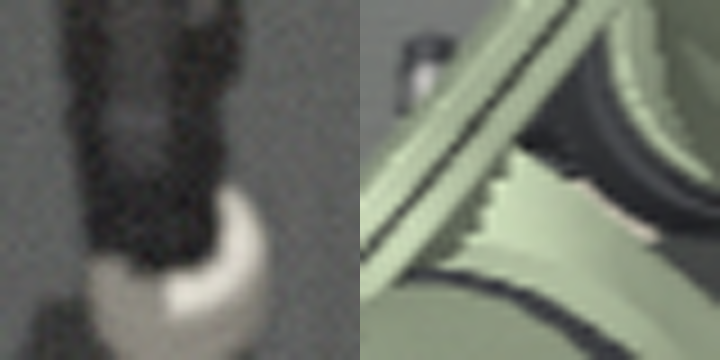

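Call:
jog_arm(motion=[72,0.0135,0,0,0,72,0.0135,0,0,0,72,0.0135,0,0.01,0,72,0.0135,0,0.01,0])

```text
time_s: 13.6
position: [0.5144, -0.3093, 0.0382]
tcp_rot: [[0.0, -1.0, -0.001], [-1.0, -0.0, 0.001], [-0.001, 0.001, -1.0]]
contact_force: [-0.6, 0.4, -1.1]
grip_width: 0.0613
```

```bash

python3 - <<'E'
from h import *
crops("p13",[("side",282,375)])
f=grab_frame("side");p=get_state()["position"]
print(proj([p,p-[0,.030,-.005],[.514,-.308,.022]],f)-[262,355])
E
```

```text
13.6 [ 0.5144 -0.3093  0.0382] [-0.6  0.4 -1.1] 0.0613
[[18.44249614 18.42777866]
 [18.02549888 32.2042215 ]
 [18.74006602 22.49954157]]
```

View pics/p13.png

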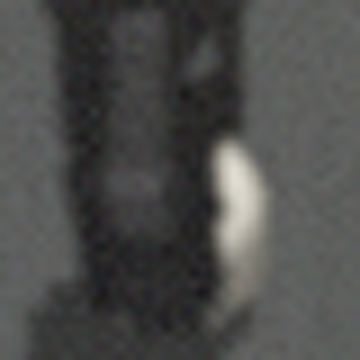

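Call:
jog_arm(motion=[72,0,-0.001,0.01,0,72,0,-0.001,0.02,0,72,0,-0.001,0.03,0,72,0,-0.001,0.035,0,72,0,-0.001,0.035,0,72,0,-0.001,0.035,0])

```text
time_s: 14.2
position: [0.5156, -0.3093, 0.0033]
tcp_rot: [[0.0, -1.0, -0.001], [-1.0, -0.0, 0.001], [-0.001, 0.001, -1.0]]
contact_force: [-0.3, -0.9, 0.8]
grip_width: 0.0612
```

```bash

python3 - <<'E'
from h import *
crops("p14",[("side",282,375),("top",448,292)])
E
```

```text
14.2 [ 0.5156 -0.3093  0.0033] [-0.3 -0.9  0.8] 0.0612
```

View pics/p14.png

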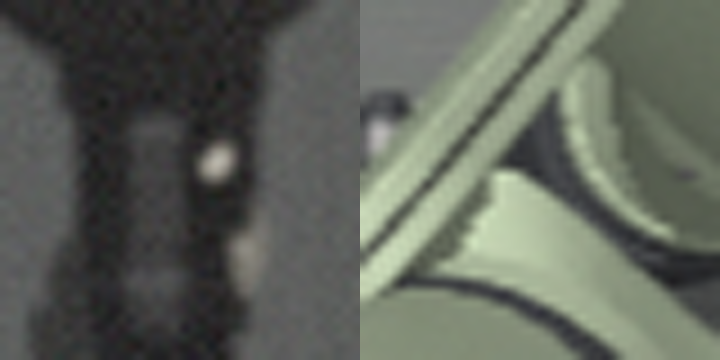

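Call:
jog_arm(motion=[60,0,0,0,0,50,0,0,0,0,42,0,0,0,0,25,0,0,0,0,25,0,0,0,0,25,0,0,0,0], grip_force=60)

```text
time_s: 14.8
position: [0.5167, -0.3102, 0.0052]
tcp_rot: [[0.0, -1.0, 0.001], [-1.0, -0.0, -0.001], [0.001, -0.001, -1.0]]
contact_force: [0.2, 1.3, 5.6]
grip_width: 0.0336
```

Call:
jog_arm(motion=[25,0,0,0,0,25,0,0,-0.02,0,25,0,0,-0.05,0,25,0,0,-0.09,0,25,0,0,-0.09,0,25,0,0,-0.09,0])

```text
time_s: 15.3
position: [0.5182, -0.3115, 0.0975]
tcp_rot: [[0.0, -1.0, 0.005], [-1.0, -0.0, -0.005], [0.005, -0.005, -1.0]]
contact_force: [-0.8, -0.3, -0.7]
grip_width: 0.0339
```

```bash

python3 - <<'E'
from h import *
crops("p15",[("side",282,345),("top",450,300)],w=60,k=6)
f=grab_frame("side");p=get_state()["position"]
print(proj([p],f))
E
```

```text
15.3 [ 0.5182 -0.3115  0.0975] [-0.8 -0.3 -0.7] 0.0339
[[279.06885368 357.10258881]]
```

View pics/p15.png

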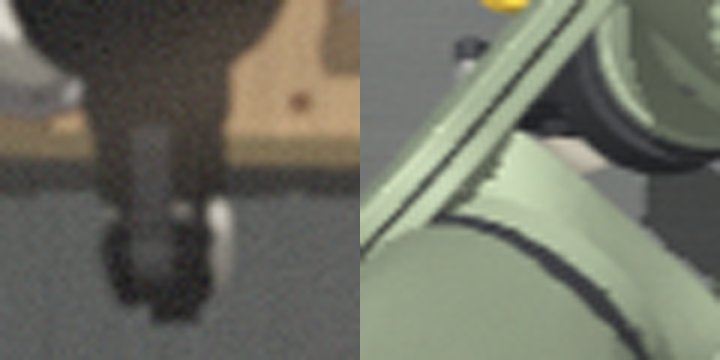

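Call:
jog_arm(motion=[25,-0.03,0.005,-0.012,0,25,-0.07,0.01,-0.012,0,25,-0.11,0.015,-0.012,0,25,-0.15,0.02,-0.012,0,25,-0.19,0.026,-0.012,0,25,-0.23,0.026,-0.012,0,25,-0.27,0.026,-0.012,0,25,-0.31,0.026,-0.012,0,25,-0.35,0.026,-0.012,0,25,-0.385,0.026,-0.012,0,25,-0.41,0.026,-0.012,0,25,-0.422,0.026,-0.012,0,25,-0.426,0.026,-0.012,0,25,-0.426,0.026,0,0,25,-0.426,0.026,0.02,0,25,-0.426,0.026,0.03,0,25,-0.426,0.026,0.03,0,25,-0.426,0.026,0.03,0])

```text
time_s: 16.95
position: [0.489, 0.1152, 0.0632]
tcp_rot: [[-0.001, -1.0, -0.003], [-1.0, 0.001, -0.0], [0.0, 0.003, -1.0]]
contact_force: [-0.4, 0.0, -0.7]
grip_width: 0.034
```

```bash
cat >>h.py <<'E'
def overcap(name,X,Y,Zrim,sx=.4892,sy=.1184,x0=253,y0=185,k=16,w=40):
    f=grab_frame("side"); im=f["color"][:,:,::-1]
    c=cv2.resize(im[y0:y0+w,x0:x0+w],None,fx=k,fy=k,interpolation=cv2.INTER_CUBIC)
    t=np.linspace(0,2*np.pi,60)
    def draw(P,col):
        q=((proj(P,f)-[x0,y0]+.5)*k).astype(int); cv2.polylines(c,[q.reshape(-1,1,2)],True,col,1)
    for dz in (0,.022): draw(np.c_[X+.018*np.cos(t),Y+.018*np.sin(t),np.full(60,Zrim+dz)],(0,0,255))
    for r,h in((.0085,.040),(.012,.03),(.028,.023)): draw(np.c_[sx+r*np.cos(t),sy+r*np.sin(t),np.full(60,h)],(255,0,0))
    cv2.imwrite(f"pics/{name}.png",c[:600])
E
python3 - <<'E'
from h import *
s=get_state();p=s["position"];print(p,s["contact_force"],s["grip_width"],s["tcp_rot"].round(3))
overcap("p16",p[0]-.001,p[1]+.003,p[2]-.0052)
E
```

```text
[0.4889728  0.11520317 0.06315878] [-0.39425734  0.00939132 -0.73065807] 0.03395357820787474 [[-0.001 -1.    -0.003]
 [-1.     0.001 -0.   ]
 [ 0.     0.003 -1.   ]]
```

View pics/p16.png

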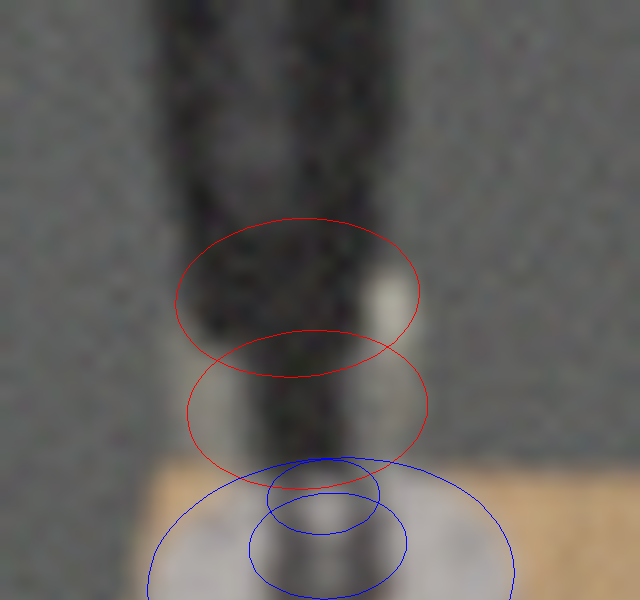

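Call:
jog_arm(motion=[25,0,-0.002,0,0,25,0,-0.002,0.005,0,25,0,-0.002,0.01,0,25,0,-0.002,0.01,0,25,0,-0.002,0.01,0])

```text
time_s: 17.42
position: [0.4915, 0.1162, 0.0539]
tcp_rot: [[0.0, -1.0, -0.001], [-1.0, -0.0, -0.0], [0.0, 0.001, -1.0]]
contact_force: [0.3, 0.5, -0.3]
grip_width: 0.0337
```

```bash
python3 - <<'E'
from h import *
s=get_state();p=s["position"];print(p,s["contact_force"],s["grip_width"])
overcap("p17",p[0]-.0022,p[1]+.003,p[2]-.0052)
f=grab_frame("side")
g=np.mean([grab_frame("side")["color"].astype(float).mean(2) for _ in range(4)],0)
np.save("g17.npy",g)
for r in range(206,216): print(r,g[r,258:290].round().astype(int).tolist())
print(get_state()["position"])
E
```

```text
[0.49153938 0.11622049 0.05392882] [ 0.25518634  0.51857326 -0.25724417] 0.033724761907041594
206 [94, 96, 94, 95, 93, 95, 95, 95, 72, 52, 40, 44, 47, 47, 50, 46, 48, 41, 58, 122, 169, 168, 131, 101, 92, 95, 96, 92, 94, 92, 96, 95]
207 [94, 94, 94, 95, 95, 93, 100, 103, 83, 55, 43, 45, 47, 42, 48, 45, 46, 42, 52, 109, 159, 164, 130, 100, 93, 95, 95, 94, 94, 94, 94, 97]
208 [95, 96, 93, 92, 95, 94, 102, 108, 97, 70, 54, 51, 43, 49, 44, 44, 44, 43, 59, 106, 149, 153, 125, 101, 93, 94, 95, 93, 93, 96, 96, 94]
209 [93, 96, 93, 96, 94, 94, 100, 112, 113, 97, 85, 71, 54, 42, 46, 45, 43, 47, 68, 105, 134, 139, 116, 100, 94, 95, 93, 93, 94, 96, 95, 96]
210 [96, 96, 93, 93, 93, 93, 98, 112, 122, 120, 113, 98, 68, 44, 43, 44, 45, 56, 78, 104, 123, 124, 113, 101, 95, 95, 94, 96, 95, 95, 97, 96]
211 [95, 94, 92, 94, 91, 94, 98, 111, 125, 130, 125, 106, 75, 48, 43, 44, 47, 56, 78, 103, 118, 120, 111, 100, 94, 94, 93, 92, 96, 96, 97, 96]
212 [93, 95, 95, 93, 93, 91, 97, 107, 121, 129, 124, 110, 77, 49, 44, 45, 42, 56, 80, 105, 115, 116, 107, 97, 93, 94, 93, 93, 94, 96, 93, 96]
213 [92, 93, 94, 92, 94, 104, 110, 117, 125, 126, 125, 110, 79, 50, 44, 43, 43, 53, 79, 103, 116, 116, 112, 103, 99, 99, 99, 95, 97, 97, 97, 96]
214 [93, 95, 93, 93, 105, 126, 135, 135, 131, 130, 126, 110, 80, 57, 44, 43, 43, 52, 74, 103, 118, 127, 128, 124, 120, 122, 118, 119, 116, 116, 113, 110]
215 [95, 94, 93, 94, 113, 143, 154, 152, 145, 138, 128, 112, 83, 59, 43, 44, 41, 51, 74, 105, 129, 146, 156, 152, 148, 144, 145, 146, 146, 142, 139, 137]
[0.4921521  0.11627656 0.05447686]
```

View pics/p17.png

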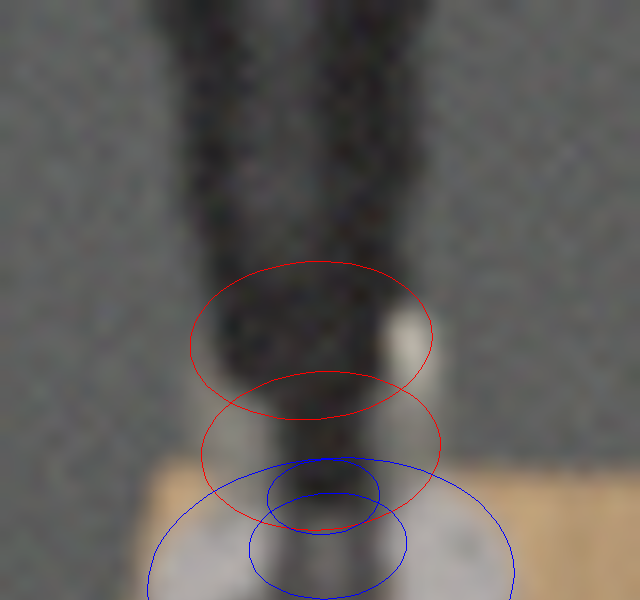

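Call:
jog_arm(motion=[25,0,0.0008,0.003,0,25,0,0.0008,0.006,0,25,0,0.0008,0.008,0,25,0,0.0008,0.009,0,25,0,0.0008,0.009,0])

```text
time_s: 18.13
position: [0.4908, 0.1162, 0.0448]
tcp_rot: [[0.0, -1.0, -0.001], [-1.0, -0.0, -0.0], [0.0, 0.001, -1.0]]
contact_force: [0.3, 0.5, 0.3]
grip_width: 0.0337
```

Call:
jog_arm(motion=[25,0,0,0.001,0,25,0,0,0.002,0,25,0,0,0.003,0,25,0,0,0.003,0])

```text
time_s: 18.47
position: [0.491, 0.1162, 0.0421]
tcp_rot: [[0.0, -1.0, -0.0], [-1.0, -0.0, -0.0], [0.0, 0.0, -1.0]]
contact_force: [0.2, -0.5, 0.3]
grip_width: 0.0334
```

Call:
jog_arm(motion=[25,0,0,0.001,0,25,0,0,0.002,0,25,0,0,0.003,0,25,0,0,0.003,0])

```text
time_s: 18.8
position: [0.4913, 0.1163, 0.0392]
tcp_rot: [[0.0, -1.0, 0.0], [-1.0, -0.0, 0.0], [-0.0, -0.0, -1.0]]
contact_force: [0.7, 0.5, -0.6]
grip_width: 0.0339
```

```bash
python3 - <<'E'
from h import *
s=get_state();p=s["position"];print(p,s["contact_force"],s["grip_width"])
overcap("p18",.4892,p[1]+.003,p[2]-.0052,y0=190)
E
```

```text
[0.49129661 0.11634494 0.03923381] [ 0.74950323  0.5245156  -0.62454767] 0.03388617231619314
```

View pics/p18.png

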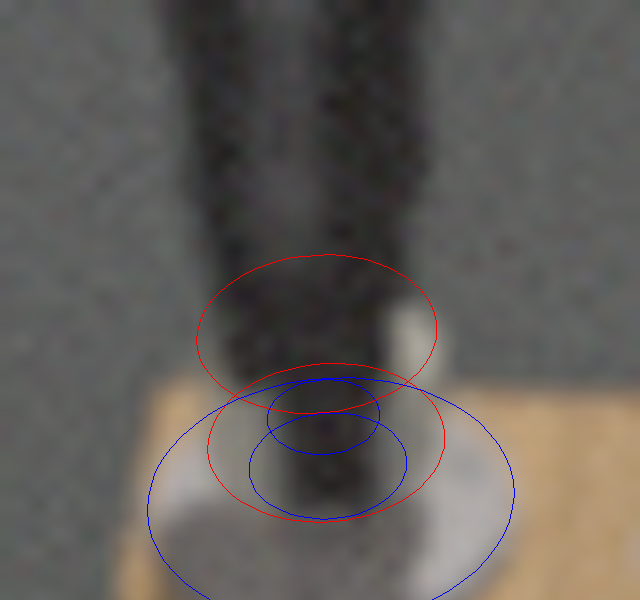

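Call:
jog_arm(motion=[25,0,0.0003,0.001,0,25,0,0.0003,0.002,0,25,0,0.0003,0.003,0,25,0,0.0003,0.003,0])

```text
time_s: 19.18
position: [0.4916, 0.1163, 0.0369]
tcp_rot: [[0.0, -1.0, 0.001], [-1.0, -0.0, 0.0], [-0.0, -0.001, -1.0]]
contact_force: [-0.2, 0.3, 3.2]
grip_width: 0.0337
```

Seated on the prongs with almost no side force; pressing on.

Call:
jog_arm(motion=[25,0,0,0.0015,0,25,0,0,0.003,0,25,0,0,0.0045,0,25,0,0,0.0055,0,25,0,0,0.0055,0])

```text
time_s: 19.6
position: [0.4908, 0.1162, 0.0301]
tcp_rot: [[0.0, -1.0, 0.0], [-1.0, -0.0, 0.0], [-0.0, -0.0, -1.0]]
contact_force: [1.4, 2.3, -3.2]
grip_width: 0.034
```

Call:
jog_arm(motion=[25,0,0,0.001,0,25,0,0,0.002,0,25,0,0,0.003,0,25,0,0,0.003,0])

```text
time_s: 19.93
position: [0.4907, 0.1161, 0.0282]
tcp_rot: [[0.0, -1.0, -0.001], [-1.0, -0.0, -0.0], [0.0, 0.001, -1.0]]
contact_force: [-0.4, 0.5, 3.8]
grip_width: 0.0337
```

Call:
jog_arm(motion=[25,0,0,0.0007,0,25,0,0,0.0007,0,25,0,0,0.0007,0,25,0,0,0.0007,0])

```text
time_s: 20.27
position: [0.4907, 0.1162, 0.0282]
tcp_rot: [[0.001, -1.0, -0.001], [-1.0, -0.001, -0.0], [0.0, 0.001, -1.0]]
contact_force: [-2.7, 0.1, 9.4]
grip_width: 0.0336
```

Call:
jog_arm(motion=[25,0,0,0.0003,0,25,0,0,0.0003,0,25,0,0,0.0003,0,25,0,0,0.0003,0,25,0,0,0.0003,0,25,0,0,0.0003,0])

```text
time_s: 20.77
position: [0.4907, 0.1161, 0.0281]
tcp_rot: [[0.001, -1.0, -0.001], [-1.0, -0.001, -0.0], [0.0, 0.001, -1.0]]
contact_force: [-3.2, 0.2, 11.7]
grip_width: 0.0341
```

```bash
python3 - <<'E'
from h import *
overcap("p19",.4892,.1184,.023,y0=190)
s=get_state();p=s["position"];print(s["time_s"],p,s["contact_force"],s["grip_width"])
a=grab_frame("side")["color"];cv2.imwrite("pics/end_side.png",a[:,:,::-1])
b=grab_frame("top")["color"];cv2.imwrite("pics/end_top.png",b[:,:,::-1])
print(get_state()["contact_force"])
E
```

```text
20.8167 [0.49071394 0.11614106 0.02813435] [-3.10834084  0.86902899 11.14344652] 0.03371850744977083
[-3.5825649  -0.4329772  11.48041008]
```

View pics/p19.png

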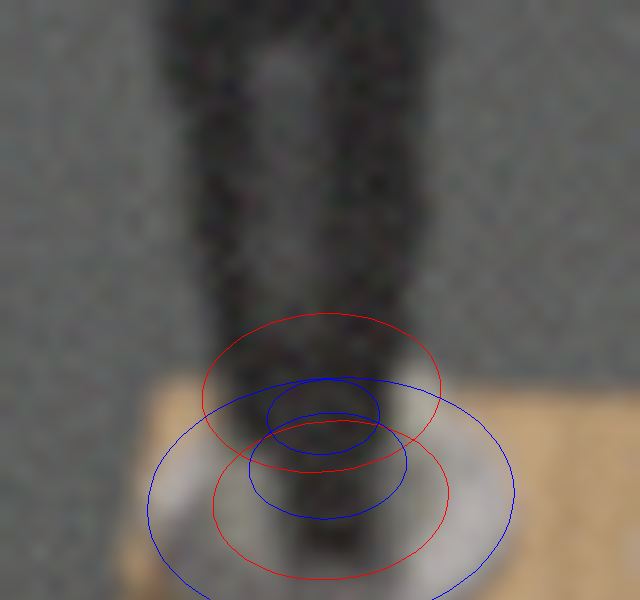

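View pics/end_side.png

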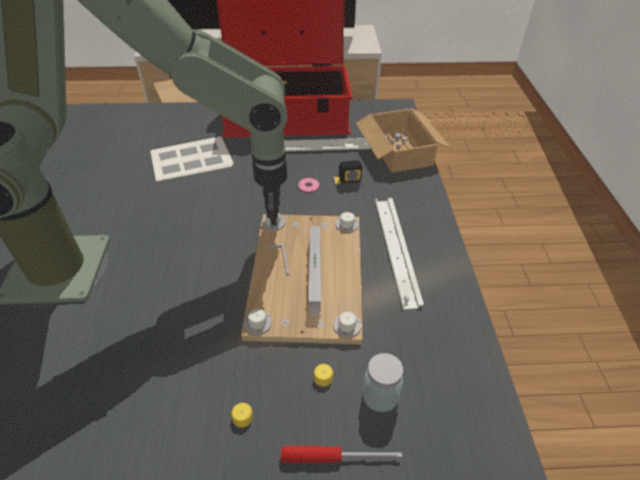

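```bash
python3 -c "
from bench import *
print(close_job()); print(get_state()['contact_force'])"
```

```text
the job is handed in; nothing more can be done
None
the job is handed in; nothing more can be done
```

The steel plate is pressed flat on the panel round the bare stud. The white cap is clicked home on it, and I handed in at about 21 s with the gripper still pressing the cap down; no verdict is reported.

**Plate:** I gripped it by its edge and pushed it past the bulge. The force rose to about 6 N, fell to −3.5 N, then climbed to 14 N on the panel. The TCP height matched a flat plate, and the top camera showed it flat round the stud.

**Cap:** It met the prongs with almost no side force. The force then dropped to −3 N (the click), and the rim landed within about 0.1 mm of the height I had worked out. The last readings before hand-in were about 11.5 N down, with the fingers still gripping the cap.

**What disagreed or went unchecked:**
- The two cameras differed by about 2 mm in y, and the side camera by about 3 mm from the arm, so I aligned plate and cap to the stud within the side view alone.
- At the end about 3 N of sideways force remained in x.
- The finger opening read a few mm less than the parts' diameters, probably because the fingertips tilt when they grip.
- At the end the fingers and arm hid part of the cap, so I judged its seating from height, the force drop and an overlay on the side picture.
- In the final side picture the other things and the look-alikes appear where they were; I did not measure them.

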